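Bring the dressing rest down to its second notch

TASK

The tilting dressing rest with the clamped concrete channel has been left propped too steep. Take it by its lift bar, raise the board past its top notch until it just meets the stop and the pawl lets go, lower it all the way flat, then raise it again and leave it propped in its second notch up from flat, with the bar let go. Guide the board gently the whole way: never let it drop, never force it against the top stop, and leave the bottle, the tub and the spare channel where they are.

Things in the scene. Friction and masses are not known exactly. Their poses are not given: they have to be found in the camera images.
- rest_frame: Fixed dark steel base of the tilting rest, 300 x 255 mm, on the bench. Origin on the bench under its middle; x along the hinge, z up; the board's free edge and lift bar lie towards -y. Hinge axis at y = +120, z = 100 mm. It never moves, but stands elsewhere and turned otherwise in every run. The toothed plate and pawl bracket (up to 117 mm high) are on its +x side, x = 135 to 165 mm.
- hinge_mid (a point): Point on the hinge axis at the middle of the board's width, 100 mm above the bench; axes as the frame's. Board: 240 x 240 x 15 mm plywood from the hinge to its free edge, with a concrete channel (130 x 100 mm, its top 68 mm above the board's mid-plane) clamped on it 28 to 128 mm from the hinge.
- lift_bar (a point): Middle of the lift bar: round steel bar 12 mm thick, 142 mm long, parallel to the hinge, 300 mm from its axis, in the board's mid-plane. Clear gap 54 mm to the board edge and 118 mm between its two arms: it can be pinched from above, across its length, and turns in the fingers as the board tilts. Lifting it takes 2 to 6 N. Axes turn with the board: x along the bar, -y away from the hinge.
- rest_board (a joint): Tilt of the board, rad: 0 flat on its posts, positive is free edge up. Goes up freely; let down, it is caught in the next notch below. Notches 0.14 apart, holding it at about 0.21 (first), 0.35 (second), 0.49, 0.63; pawl thrown clear at about 0.80, top stop at about 0.83. All shift together by up to 0.055 from run to run. Starts in the third or fourth. Falling faster than 1 rad/s is a drop.
- pawl_side (a point): Fixed point on the frame beside the pawl, at the height of the hinge. The pawl's bracket is set a few mm higher or lower each run, so catch and stop are felt: when the pawl catches, the load on the bar goes to nothing and the board sinks no further. At the stop the force at the bar rises about 2 N per mm; 4 to 6 N is ample, 11 N is forcing it. Thrown clear, the pawl stays clear until the board is quite flat.
- water_bottle: Clear plastic bottle, 64 mm across, 200 mm high, standing on the bench to the right; origin under its base. Leave it alone.
- tub: White plastic tub, 120 mm across, 110 mm high, standing on the bench to the right; origin under its base. Leave it alone.
- spare_channel: Spare concrete channel, 130 x 100 x 62 mm, lying on its legs on the bench to the left; origin under its middle. Leave it alone.

How it is judged:
On the way, in this order (a step that is already met when the one before it is completed fails the run):
1. the board is raised above its top notch (value of joint rest_board above 0.71 rad), for 0.05 s.
2. the board is lowered flat onto its posts (value of joint rest_board below 0.02 rad), for 0.2 s.
At the end, for the whole second after the job is handed in: After having been raised over the top and lowered flat, the board rests still, propped by the pawl in the second notch from flat (tilt between 0.28 and 0.428 rad, moving less than 0.03 rad/s), with the bar released (value of joint rest_board between 0.28 and 0.428 rad and velocity of joint rest_board between -0.03 and 0.03 rad/s); the robot touches nothing.
It fails at once if the board is dropped: it falls faster than 1 rad/s (velocity of joint rest_board below -1 rad/s).
It fails at once if the board is forced against the top stop: more than 45 N at the stop, about 11 N at the bar (contact force between rest_board and pawl_bracket_c3 above 45 N).
It fails at once if the water bottle is disturbed (moved more than 25 mm) (distance of water_bottle from where it was at the start of the episode above 0.025 m).
It fails at once if the tub is disturbed (moved more than 25 mm) (distance of tub from where it was at the start of the episode above 0.025 m).
It fails at once if the spare channel is disturbed (moved more than 25 mm) (distance of spare_channel from where it was at the start of the episode above 0.025 m).
It also fails if it takes over 67 s, if anything falls off the work surface, if the arm or the gripper's body presses on something with over 40 N, if the wrist force passes 120 N, or if a joint passes its speed limit or range.

ROBOT

A 7-joint arm with a two-finger parallel gripper is mounted at the origin on the work surface. World frame = base frame: x ahead of the robot, y to its left, z up, the work surface at z = 0. Lengths are in m, angles in rad, forces in N, time in s.
With the tool pointing down it reaches from about 0.4 to 0.85 m from the base axis. Payload 10.4 kg.
Tool frame: the origin (TCP) lies midway between the tips of the shut fingers; the grasp point (between the pads) lies 19 mm behind it (r.grasp_offset is the distance from the TCP to the grasp point, in m); x points along the fingers, y is the direction in which the jaws open and shut, and the axes are right-handed (so a half turn about x gives the same grasp; the last joint's range is limited). The gripper opens to 87 mm and grips with 3 to 60 N. Pads are 19 mm wide; open, the fingers measure 117 mm over their backs; the gripper's body (75 mm by 190 mm) begins 51 mm behind the grasp point.
Start: joints at [1.254, 0.332, -0.065, 1.46, 0.022, 1.35, -0.088], TCP at [0.181, -0.598, 0.223] pointing down, gripper open.
Joint ranges: [-2.6, 2.6], [-0.5, 2.12], [-1.47, 1.34], [0.16, 2.42], [-1.27, 4.41], [0.06, 2.06], [-2.6, 2.6]. Speed limits (rad/s): [2.22, 2.22, 2.79, 2.79, 3.14, 3.14, 3.14].

INTERFACE

Orientations are given as a unit quaternion [x, y, z, w].
In Python, from bench import r, vision, close_job gives the robot as it stands. The module is installed in compiled form; this text tells all that it offers.
- The arm moves only by the shell command python3 -m pendant 'ROWS' [OPENING] [FORCE]. ROWS is text: rows parted by semicolons, each of 6 numbers parted by spaces: the shift along the tool's x, y, z in units of 0.25 m (1.0 is 0.25 m), then the turn, a rotation vector about the tool's x, y, z in units of 1.5 rad (1.0 is 1.5 rad). A call has 1 to 8 rows; each row is the pose to reach, as a shift and turn from the pose commanded when the call began, along the tool's axes at that moment; what a row does not reach only later rows make up. A row lasts 1/10 s, in which the tool goes at most 50 mm and 8.59 degrees, less where a joint would pass 70% of its speed; a pose out of reach is approached as far as the arm can. A call with a number of a shift or a turn outside -1 to 1 is refused whole. A call with a gripper value outside its range is refused whole. OPENING is the gripper command: -1 is shut, 1 is fully open, values between are in proportion, set as the call begins (- or left out, the last holds). The fingers move at their own pace and stop on an object; FORCE is the grip in N (left out, the last holds). Time passes only in rows, so rows that repeat a pose let the fingers close. It gives the time, the measured TCP pose, the force and the opening at its end, in the units of the state.
- r.read_state(): the state, without advancing time (a new reading comes with each control period).
- vision.camera(name): name is "scene" or "side" or "wrist"; returns (picture, depth): 400x640x3 uint8, blue, green, red; 400x640 float32, m along the optical axis (not along the pixel's ray), 0 where there is no reading.
- vision.get_calibration(name): a dict with "camera_matrix" (3x3 intrinsics, pixels), "k1" (the pictures are not rectified: a ray, as slopes to the right and down, at radius r is drawn at 1 + k1 r^2 times it, then the intrinsics apply), "rvec" (rotation vector, rad) and "tvec" (3), from world to camera coordinates, as OpenCV has them. Camera axes: x right, y down, z forward; pixel columns grow to the right and rows downward; lengths in m; the calibration is good to about 2 mm. A picture is of the moment at which its call begins: read the wrist's pose just before it. get_calibration takes no time and is no camera call; for the wrist camera it gives the pose at the moment of the call.
- close_job(): hands the job in, once; it reports no verdict.
The state is a dict: "time": time; "joint_positions": joint angles; "joint_vel": joint speeds; "joint_torque": joint torques, N m; "ee_pos": TCP position; "eef_rot": TCP orientation; "ft_force": force on the tool from outside, world axes, zero at the start; "torque": the same for the moment, N m; "width": finger opening in m.
Only numpy, scipy, OpenCV 4.12 (cv2) and the standard library are available. Lean on these libraries where they do the work, as an engineer would, in place of code of your own. Each camera call takes 0.05 s, during which the arm holds its last target. There are 200 camera calls.

## Working session

There is one attempt and no reset: what is moved stays moved. The work goes in short steps, Python scripts to look and compute and a shell command to move; the robot and the scene stay as the last step left them, time stands still between calls to the robot, and variables do not carry over. Pictures are saved under pics/ and viewed, about 8 in all and at most 12, crops included, and the job is handed in when it is done.

```bash
mkdir -p pics
cat > h.py <<'E'
import numpy as np, cv2
from bench import r, vision
from scipy.spatial.transform import Rotation as R
def snap(name):
    c=vision.get_calibration(name); p,d=vision.camera(name)
    np.savez(f'{name}.npz',p=p,d=d,K=c['camera_matrix'],k1=c['k1'],rv=c['rvec'],tv=c['tvec'])
    return p,d
def cloud(name,px=None):
    z=np.load(f'{name}.npz'); d=z['d']; K=z['K'];k1=float(z['k1'])
    if px is None:
        v,u=np.mgrid[0:400,0:640]; px=np.stack([u.ravel(),v.ravel()],1)
    px=np.array(px,int); dd=d[px[:,1],px[:,0]]
    xd=(px-[K[0,2],K[1,2]])/[K[0,0],K[1,1]]
    x=xd.copy()
    for _ in range(10): x=xd/(1+k1*(x**2).sum(1,keepdims=True))
    pc=np.c_[x,np.ones(len(x))]*dd[:,None]
    Rm=R.from_rotvec(z['rv'].ravel()).as_matrix()
    return (pc-z['tv'].ravel())@Rm, dd>0
E
python3 - <<'E'
from h import *
for n in ['scene','side']:
    p,d=snap(n); cv2.imwrite(f'pics/{n}0.png',p)
s=r.read_state(); print(s, r.grasp_offset)
for n in ['scene','side']:
    c=vision.get_calibration(n); print(n,-R.from_rotvec(np.ravel(c['rvec'])).as_matrix().T@np.ravel(c['tvec']))
E
```

```text
{'time': 0.1, 'joint_positions': array([ 1.25443255,  0.33277919, -0.06472829,  1.46083978,  0.0215957 ,
        1.34986523, -0.08850068]), 'joint_vel': array([-5.77766733e-04, -2.53121807e-04,  1.51362348e-03, -2.42414250e-03,
        5.16529371e-04, -8.30419146e-04, -9.05612492e-05]), 'joint_torque': array([ 2.07863472e-03, -6.24546146e+01,  2.52055790e-02, -3.90718174e+01,
       -6.12197933e-02,  3.65773437e-02,  4.67840508e-06]), 'ee_pos': array([ 0.18089408, -0.59790775,  0.22186035]), 'eef_rot': array([-0.69941483, -0.10391962,  0.69956601, -0.10308736]), 'ft_force': array([ 0.08475094, -0.35275968,  0.70732178]), 'torque': array([0.00269834, 0.09116104, 0.01392895]), 'width': 0.08704263152059516} 0.0187
scene [1.16389239 0.34837598 1.09725648]
side [0.03802634 0.79658656 0.84076478]
```

View pics/scene0.png

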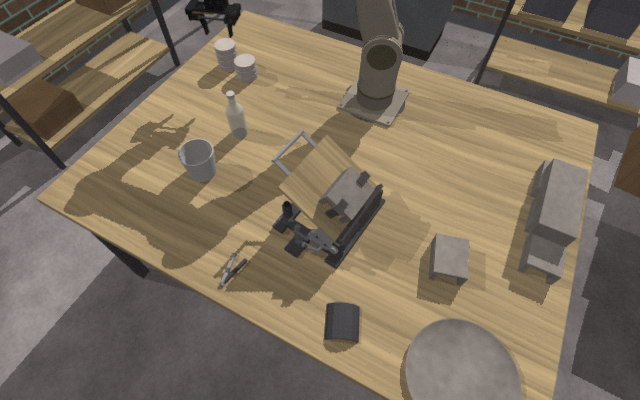

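View pics/side0.png

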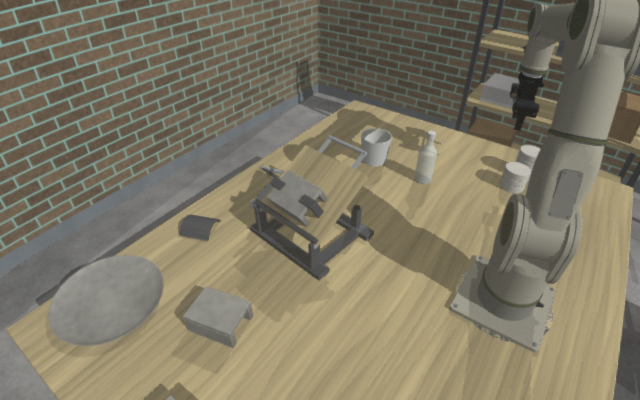

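Scene view: the lift bar runs from about (275,160) to (303,135), with the bottle at (236,115), the tub at (198,160) and the spare channel at (450,258). Side view: the bar runs from about (328,137) to (364,157). I'll enlarge both.

Run:
```python
from h import *
a=cv2.imread('pics/scene0.png')[110:260,230:400]; b=cv2.imread('pics/side0.png')[110:260,240:410]
cv2.imwrite('pics/c1.png',np.vstack([np.hstack([cv2.resize(x,None,fx=2.35*1,fy=2.35*1,interpolation=cv2.INTER_CUBIC) for x in (a,b)])]))
# board plane points & cloud above bench near
for n in ['scene','side']:
    P,ok=cloud(n); P=P.reshape(400,640,3)
    print(n)
    pts={'scene':[(275,160),(289,147),(303,135),(300,170),(330,160),(237,125),(198,160),(450,250)],'side':[(328,137),(346,147),(364,157),(340,180),(376,150),(427,165)]}[n]
    for u,v in pts: print((u,v),P[v,u].round(3))
```

```text
scene
(275, 160) [ 0.627 -0.071  0.251]
(289, 147) [ 0.564 -0.062  0.247]
(303, 135) [ 0.501 -0.05   0.244]
(300, 170) [ 0.602 -0.005  0.216]
(330, 160) [0.515 0.049 0.197]
(237, 125) [ 0.44  -0.369  0.073]
(198, 160) [ 0.607 -0.44   0.01 ]
(450, 250) [0.552 0.478 0.059]
side
(328, 137) [ 0.626 -0.069  0.251]
(346, 147) [ 0.769 -0.415 -0.002]
(364, 157) [ 0.647 -0.354  0.025]
(340, 180) [0.508 0.041 0.203]
(376, 150) [ 0.598 -0.353  0.076]
(427, 165) [ 0.396 -0.363  0.082]
```

View pics/c1.png

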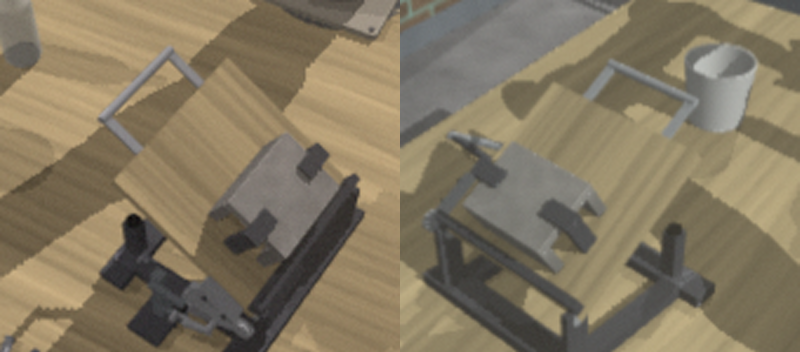

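The crop agrees with depth: bar ends at scene (275,160) and (303,135), about 0.25 m high, which fits a tilt near 0.5. Next I'll fit the bar line and work out the tool goal.

```bash
cat >> h.py <<'E'
def barfit():
    A=[]
    for n in ['scene','side']:
        P,ok=cloud(n); P=P[ok]
        e0=np.array([.627,-.071,.25]);e1=np.array([.501,-.050,.246])
        u=(e1-e0)/np.linalg.norm(e1-e0); w=P-(e0+e1)/2; t=w@u
        dist=np.linalg.norm(w-t[:,None]*u,axis=1)
        A.append(P[(dist<.012)&(abs(t)<.085)])
        Q=A[-1]; print(n,len(Q),Q.mean(0).round(4),Q.min(0).round(3),Q.max(0).round(3))
    return A
E
python3 - <<'E'
from h import *
A=barfit(); 
for Q in A:
    m=Q.mean(0);u=np.linalg.svd(Q-m,full_matrices=False)[2][0];t=(Q-m)@u
    print('dir',u.round(4),'mid',(m+u*(t.min()+t.max())/2).round(4),'len',np.ptp(t).round(3),'yaw',np.degrees(np.arctan2(-u[1]*np.sign(-u[0])*-1,abs(u[0]))).round(2))
# board plane
P,ok=cloud('scene');P=P.reshape(400,640,3)
import itertools
pts=np.array([P[v,u] for u,v in [(300,170),(290,185),(310,185),(315,160),(330,155),(305,175),(320,150),(300,190)]])
m=pts.mean(0);n=np.linalg.svd(pts-m)[2][2];n*=np.sign(n[2]);print('board n',n.round(3),'tilt',np.arccos(n[2]).round(3),'res',((pts-m)@n).round(4), 'yaw',np.degrees(np.arctan2(-n[0],n[1])).round(2))
s=r.read_state();Rt=R.from_quat(s['eef_rot']).as_matrix();print('tool axes cols\n',Rt.round(3))
E
```

```text
scene 204 [ 0.5683 -0.0641  0.2502] [ 0.492 -0.082  0.238] [ 0.634 -0.04   0.258]
side 188 [ 0.5539 -0.0611  0.25  ] [ 0.487 -0.077  0.238] [ 0.631 -0.039  0.256]
dir [ 0.9871 -0.1592  0.017 ] mid [ 0.5633 -0.0633  0.2502] len 0.144 yaw 9.16
dir [-0.9877  0.155  -0.0195] mid [ 0.5585 -0.0618  0.2501] len 0.145 yaw 8.92
board n [0.05  0.467 0.883] tilt 0.489 res [ 0.0004 -0.0014  0.0004 -0.0012 -0.0012 -0.0005  0.0021  0.0015] yaw -6.16
tool axes cols
 [[-0.     0.29  -0.957]
 [ 0.001 -0.957 -0.29 ]
 [-1.    -0.001  0.   ]]
```

```bash
python3 -m pendant '-0.6 0 0 0 0 0;-0.6 0 0 0 0 0;-0.6 0 0 0 0 0;-0.6 -0.8 -1 0.1 0 0;-0.6 -0.8 -1 0.2 0 0;-0.6 -0.8 -1 0.3 0 0;-0.6 -0.8 -1 0.3 0 0;-0.6 -0.8 -1 0.3 0 0' 0.3 25
cat >> h.py <<'E'
def goto(p,yaw=-9.0):
    "shift (units) in tool axes and turn to reach TCP p, tool down, jaws across bar"
    s=r.read_state();Rt=R.from_quat(s['eef_rot']);a=np.radians(yaw)
    y=np.array([np.sin(a),-np.cos(a),0]);x=np.array([0,0,-1.]);G=np.c_[x,y,np.cross(x,y)]
    print('shift',(Rt.inv().apply(np.array(p)-s['ee_pos'])/.25).round(3),'turn',((Rt.inv()*R.from_matrix(G)).as_rotvec()/1.5).round(3))
E
python3 -c "
from h import *
goto([.561,-.0625,.33])"
```

```text
time: 0.9
ee_pos: [0.3212, -0.3935, 0.3723]
eef_rot: [-0.705, 0.055, 0.705, 0.055]
ft_force: [1.5, 0.2, -0.0]
width: 0.0567
shift [ 0.169 -1.458 -0.74 ] turn [ 0.  0. -0.]
```

```bash
python3 -m pendant '0 -0.95 -0.5 0 0 0;0 -0.95 -0.5 0 0 0;0 -0.95 -0.5 0 0 0;0 -0.95 -0.5 0 0 0;0 -0.95 -0.5 0 0 0;0 -0.95 -0.5 0 0 0;0 -0.95 -0.5 0 0 0' 
python3 -c "
from h import *
goto([.561,-.0625,.33])"
```

```text
time: 1.6
ee_pos: [0.4823, -0.1768, 0.3721]
eef_rot: [-0.705, 0.053, 0.705, 0.053]
ft_force: [-0.9, -1.1, -0.1]
width: 0.0566
shift [ 0.169 -0.499 -0.243] turn [0.005 0.    0.001]
```

```bash
python3 -m pendant '0 -0.5 -0.24 0.005 0 0;0 -0.5 -0.24 0.005 0 0;0 -0.5 -0.24 0.005 0 0;0.16 -0.5 -0.24 0.005 0 0;0.16 -0.5 -0.24 0.005 0 0;0.16 -0.5 -0.24 0.005 0 0'
python3 - <<'E'
from h import *
goto([.561,-.0625,.225])
p,d=snap('wrist');cv2.imwrite('pics/w1.png',p)
P,ok=cloud('wrist');P=P[ok]
e0=np.array([.627,-.071,.25]);e1=np.array([.501,-.050,.246]);u=(e1-e0)/np.linalg.norm(e1-e0);w=P-(e0+e1)/2;t=w@u
Q=P[(np.linalg.norm(w-t[:,None]*u,axis=1)<.015)&(abs(t)<.045)]
print(len(Q),Q.mean(0),Q.min(0),Q.max(0)) 
if len(Q): print(np.linalg.svd(Q-Q.mean(0),full_matrices=False)[2][0])
E
```

```text
time: 2.2
ee_pos: [0.5589, -0.0681, 0.3327]
eef_rot: [-0.704, 0.059, 0.705, 0.058]
ft_force: [-1.2, -0.8, 0.3]
width: 0.0565
shift [ 0.431 -0.024 -0.005] turn [-0.006  0.001 -0.001]
2028 [ 0.56501455 -0.06723999  0.25471005] [ 0.51747438 -0.07845859  0.24940338] [ 0.60814957 -0.05586966  0.25812905]
[-0.99162059  0.12916099  0.00245914]
```

View pics/w1.png

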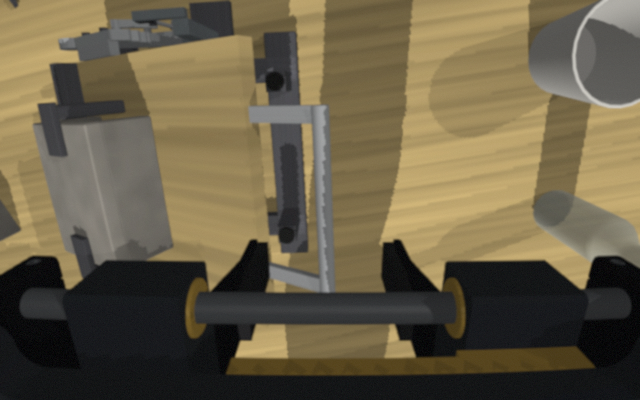

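Wrist view: the bar, at columns 315–330, sits between the fingertips at columns 265 and 385, and nothing else is in the way. I'll go down and shut the fingers lightly.

```bash
python3 -m pendant '0.15 -0.012 -0.005 -0.006 0 0;0.3 -0.012 -0.005 -0.006 0 0;0.42 -0.012 -0.005 -0.006 0 0;0.42 -0.012 -0.005 -0.006 0 0;0.42 -0.012 -0.005 -0.006 0 0' ; python3 -m pendant '0 0 0 0 0 0;0 0 0 0 0 0;0 0 0 0 0 0;0 0 0 0 0 0;0 0 0 0 0 0;0 0 0 0 0 0' -1 25
python3 - <<'E'
from h import *
s=r.read_state(); print(s['ft_force'],s['torque'])
p,d=snap('wrist');cv2.imwrite('pics/w2.png',p[150:])
E
```

```text
time: 2.75
ee_pos: [0.562, -0.0643, 0.2298]
eef_rot: [0.706, -0.055, -0.704, -0.055]
ft_force: [-0.2, 0.0, 1.2]
width: 0.0568
time: 3.35
ee_pos: [0.5613, -0.0647, 0.2279]
eef_rot: [0.705, -0.056, -0.705, -0.054]
ft_force: [-3.2, -11.7, 6.7]
width: 0.0167
[ -3.15775907 -11.72390882   6.67362862] [-2.54759516  0.91719281  0.07956391]
```

View pics/w2.png

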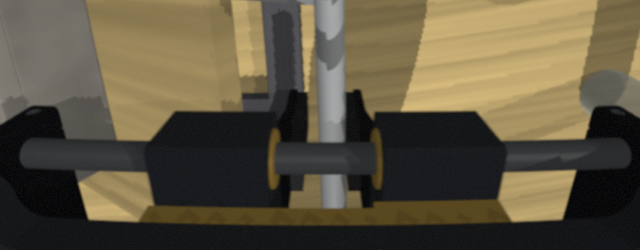

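```bash
python3 -m pendant '0 0 0 0 0 0;0 0 0 0 0 0;0 0 0 0 0 0'; python3 -m pendant '0 0.008 0 0 0 0;0 0.008 0 0 0 0;0 0.008 0 0 0 0'
```

```text
time: 3.7
ee_pos: [0.5609, -0.0673, 0.228]
eef_rot: [-0.705, 0.058, 0.705, 0.054]
ft_force: [-4.4, -10.9, 5.3]
width: 0.0109
time: 4.0
ee_pos: [0.5609, -0.0674, 0.2278]
eef_rot: [-0.705, 0.056, 0.705, 0.054]
ft_force: [-2.0, -6.6, 3.6]
width: 0.0112
```

```bash
cat >> h.py <<'E'
def arc(t0,ts):
    for t in ts: print(f"{t:.3f}: x {-1.2*(np.sin(t)-np.sin(t0)):.3f} y {-1.2*(np.cos(t0)-np.cos(t)):.3f}")
E
python3 -c "
from h import *
arc(.5,np.arange(.52,.67,.02))
arc(.66,np.arange(.68,.83,.02))"
```

```text
0.520: x -0.021 y -0.012
0.540: x -0.042 y -0.024
0.560: x -0.062 y -0.036
0.580: x -0.082 y -0.049
0.600: x -0.102 y -0.063
0.620: x -0.122 y -0.076
0.640: x -0.141 y -0.091
0.660: x -0.160 y -0.105
0.680: x -0.019 y -0.015
0.700: x -0.037 y -0.030
0.720: x -0.056 y -0.046
0.740: x -0.073 y -0.062
0.760: x -0.091 y -0.078
0.780: x -0.108 y -0.095
0.800: x -0.125 y -0.112
0.820: x -0.142 y -0.129
```

Lifting along the arc, with +0.012 on y to relieve the side load.

```bash
python3 -m pendant '-0.021 0 0 0 0 0;-0.042 -0.012 0 0 0 0;-0.062 -0.024 0 0 0 0;-0.082 -0.037 0 0 0 0;-0.102 -0.051 0 0 0 0;-0.122 -0.064 0 0 0 0;-0.141 -0.079 0 0 0 0;-0.160 -0.093 0 0 0 0'; python3 -c "
from h import *
s=r.read_state();print(s['ft_force'],s['torque'])"
```

```text
time: 4.8
ee_pos: [0.5644, -0.04, 0.2673]
eef_rot: [-0.705, 0.053, 0.706, 0.054]
ft_force: [2.5, 7.1, -10.7]
width: 0.0108
[  2.45301304   7.07138867 -10.69997022] [ 1.27926089 -0.62451423  0.15460971]
```

Net load along the motion is about 4 N, as expected. There is also about 12 N radially, so I need to correct toward the hinge.

```bash
python3 -m pendant '0.004 -0.012 0 0 0 0;-0.011 -0.033 0 0 0 0;-0.029 -0.048 0 0 0 0;-0.048 -0.064 0 0 0 0;-0.048 -0.064 0 0 0 0'; python3 -c "
from h import *
s=r.read_state();print(s['ft_force'],s['torque'])"
```

```text
time: 5.3
ee_pos: [0.5661, -0.0281, 0.2805]
eef_rot: [-0.704, 0.056, 0.705, 0.054]
ft_force: [-7.8, -5.0, 1.6]
width: 0.0108
[-7.78057755 -5.01802721  1.59707016] [-1.13622018  1.587307    0.16933474]
```

```bash
python3 -m pendant '-0.005 -0.004 0.005 0 0 0;-0.015 -0.012 0.01 0 0 0;-0.018 -0.014 0.01 0 0 0;-0.018 -0.014 0.01 0 0 0'; python3 -c "
from h import *
s=r.read_state();print(s['ft_force'],s['torque'])"
```

```text
time: 5.7
ee_pos: [0.5665, -0.0238, 0.2851]
eef_rot: [0.706, -0.056, -0.704, -0.055]
ft_force: [5.6, -3.3, -1.5]
width: 0.0106
[ 5.57209437 -3.3359817  -1.50004302] [-0.76886772 -1.28021386  0.18429056]
```

```bash
python3 -m pendant '-0.008 -0.007 -0.004 0 0 0;-0.016 -0.014 -0.004 0 0 0;-0.024 -0.022 -0.004 0 0 0;-0.034 -0.032 -0.004 0 0 0;-0.034 -0.032 -0.004 0 0 0;-0.034 -0.032 -0.004 0 0 0'; python3 -c "
from h import *
s=r.read_state();print(s['ft_force'],s['torque'])"
```

```text
time: 6.3
ee_pos: [0.5676, -0.0154, 0.2931]
eef_rot: [0.705, -0.055, -0.705, -0.054]
ft_force: [1.9, -5.2, 1.5]
width: 0.0106
[ 1.87400898 -5.23220671  1.52242259] [-1.2290772  -0.16271948  0.11209062]
```

```bash
python3 -m pendant '-0.007 0 0 0 0 0;-0.013 -0.004 0 0 0 0;-0.013 -0.004 0 0 0 0;-0.013 -0.004 0 0 0 0'; python3 -c "
from h import *
s=r.read_state();print(s['ft_force'],s['torque'])";python3 -m pendant '-0.005 -0.004 0 0 0 0;-0.009 -0.008 0 0 0 0;-0.009 -0.008 0 0 0 0;-0.009 -0.008 0 0 0 0'; python3 -c "
from h import *
s=r.read_state();print(s['ft_force'],s['torque'])"
```

```text
time: 6.7
ee_pos: [0.5678, -0.0129, 0.2956]
eef_rot: [0.705, -0.054, -0.705, -0.055]
ft_force: [5.3, 1.3, -4.7]
width: 0.0109
[ 5.33839624  1.29295286 -4.68036301] [-0.03161886 -1.10020837  0.06521308]
time: 7.1
ee_pos: [0.5681, -0.0106, 0.2976]
eef_rot: [0.705, -0.054, -0.705, -0.055]
ft_force: [5.5, 0.4, -5.9]
width: 0.0108
[ 5.45935041  0.44777604 -5.85703709] [ 0.22443222 -1.17656888  0.094189  ]
```

```bash
cat > f.py <<'E'
from h import *
s=r.read_state();f=s['ft_force'];p=s['ee_pos'];t=.8
z=p[2]-.2278; sz=np.arcsin(.4794+z/.3)
fy=f[1]*.99+f[0]*.15
print('F',f.round(1),'tang %.1f radial_out %.1f along %.1f'%(fy*np.sin(sz)+f[2]*np.cos(sz),-fy*np.cos(sz)+f[2]*np.sin(sz),f[0]*.99-f[1]*.15),'t_z %.3f'%sz,p.round(4))
E
python3 -m pendant '-0.002 -0.002 0 0 0 0;-0.005 -0.005 0 0 0 0;-0.005 -0.005 0 0 0 0;-0.005 -0.005 0 0 0 0' >/dev/null; python3 f.py
python3 -m pendant '-0.002 -0.002 0 0 0 0;-0.005 -0.005 0 0 0 0;-0.005 -0.005 0 0 0 0;-0.005 -0.005 0 0 0 0'>/dev/null; python3 f.py
```

```text
F [ 5.6  2.4 -5.5] tang -1.5 radial_out -6.1 along 5.2 t_z 0.798 [ 0.5683 -0.0094  0.2988]
F [ 6.2  2.5 -6.6] tang -2.1 radial_out -7.1 along 5.7 t_z 0.804 [ 0.5684 -0.008   0.3   ]
```

```bash
python3 -m pendant '0 -0.005 -0.002 0 0 0;0 -0.010 -0.004 0 0 0;0 -0.010 -0.004 0 0 0;0 -0.010 -0.004 0 0 0' >/dev/null; python3 f.py
python3 -m pendant '-0.002 -0.002 0 0 0 0;-0.005 -0.005 0 0 0 0;-0.005 -0.005 0 0 0 0;-0.005 -0.005 0 0 0 0'>/dev/null; python3 f.py
```

```text
F [-4.2 -2.3 -0.7] tang -2.6 radial_out 1.5 along -3.8 t_z 0.806 [ 0.5686 -0.0073  0.3005]
F [-4.6 -2.4 -1. ] tang -2.9 radial_out 1.4 along -4.2 t_z 0.812 [ 0.5688 -0.0059  0.3017]
```

```bash
python3 -m pendant '-0.002 -0.002 0 0 0 0;-0.005 -0.005 0.002 0 0 0;-0.005 -0.005 0.002 0 0 0;-0.005 -0.005 0.002 0 0 0' >/dev/null; python3 f.py
python3 -m pendant '-0.002 -0.002 0 0 0 0;-0.005 -0.005 0 0 0 0;-0.005 -0.005 0 0 0 0;-0.005 -0.005 0 0 0 0'>/dev/null; python3 f.py
```

```text
F [-6.  -0.5 -3.3] tang -3.3 radial_out -1.5 along -5.8 t_z 0.818 [ 0.5691 -0.0044  0.303 ]
F [-4.5 -1.3 -1.7] tang -2.5 radial_out 0.1 along -4.3 t_z 0.824 [ 0.5692 -0.0032  0.3041]
```

```bash
python3 -m pendant '-0.002 -0.002 0 0 0 0;-0.005 -0.005 0.002 0 0 0;-0.005 -0.005 0.002 0 0 0;-0.005 -0.005 0.002 0 0 0' >/dev/null; python3 f.py
python3 -m pendant '-0.002 -0.002 0 0 0 0;-0.005 -0.005 0 0 0 0;-0.005 -0.005 0 0 0 0;-0.005 -0.005 0 0 0 0'>/dev/null; python3 f.py
```

```text
F [-1.7  1.4 -5.6] tang -3.0 radial_out -4.9 along -1.9 t_z 0.830 [ 0.5694 -0.0018  0.3053]
F [ -0.4   0.8 -12.8] tang -8.1 radial_out -10.0 along -0.5 t_z 0.834 [ 0.5695 -0.0009  0.3062]
```

Load rose by about 5 N over 1.3 mm, so that's the stop. Now I'll lower along the arc.

```bash
python3 -c "
from h import *
arc(.85,np.arange(.83,.689,-.02))
for a in (.69,.53,.37,.21):
  print();arc(a,np.arange(a-.02,a-.165,-.02))"
```

```text
0.830: x 0.016 y 0.018
0.810: x 0.032 y 0.035
0.790: x 0.049 y 0.053
0.770: x 0.066 y 0.070
0.750: x 0.084 y 0.086
0.730: x 0.101 y 0.102
0.710: x 0.119 y 0.118
0.690: x 0.138 y 0.134

0.670: x 0.019 y 0.015
0.650: x 0.038 y 0.030
0.630: x 0.057 y 0.044
0.610: x 0.076 y 0.058
0.590: x 0.096 y 0.072
0.570: x 0.116 y 0.085
0.550: x 0.137 y 0.098
0.530: x 0.157 y 0.110

0.510: x 0.021 y 0.012
0.490: x 0.042 y 0.023
0.470: x 0.063 y 0.035
0.450: x 0.085 y 0.045
0.430: x 0.106 y 0.055
0.410: x 0.128 y 0.065
0.390: x 0.150 y 0.075
0.370: x 0.173 y 0.083

0.350: x 0.022 y 0.008
0.330: x 0.045 y 0.016
0.310: x 0.068 y 0.024
0.290: x 0.091 y 0.031
0.270: x 0.114 y 0.038
0.250: x 0.137 y 0.044
0.230: x 0.160 y 0.050
0.210: x 0.184 y 0.055

0.190: x 0.024 y 0.005
0.170: x 0.047 y 0.009
0.150: x 0.071 y 0.013
0.130: x 0.095 y 0.016
0.110: x 0.118 y 0.019
0.090: x 0.142 y 0.022
0.070: x 0.166 y 0.023
0.050: x 0.190 y 0.025
```

```bash
python3 -m pendant '0.018 0.014 0 0 0 0;0.038 0.028 0 0 0 0;0.057 0.045 0 0 0 0;0.074 0.062 0 0 0 0;0.092 0.078 0 0 0 0;0.109 0.094 0 0 0 0;0.127 0.110 0 0 0 0;0.146 0.126 0 0 0 0' >/dev/null; python3 f.py
```

```text
F [-3.2 -6.6  4.3] tang -1.0 radial_out 8.1 along -2.2 t_z 0.677 [ 0.5653 -0.0347  0.2719]
```

```bash
python3 -m pendant '0.015 0.021 0 0 0 0;0.032 0.038 0 0 0 0;0.050 0.052 0 0 0 0;0.069 0.066 0 0 0 0;0.089 0.080 0 0 0 0;0.089 0.080 0 0 0 0' >/dev/null; python3 f.py
```

```text
F [ 7.  -3.5 -1.6] tang -2.6 radial_out 1.2 along 7.4 t_z 0.578 [ 0.5627 -0.0529  0.2479]
```

```bash
python3 -m pendant '0.020 0.014 -0.003 0 0 0;0.041 0.027 -0.005 0 0 0;0.061 0.039 -0.005 0 0 0;0.082 0.051 -0.005 0 0 0;0.103 0.063 -0.005 0 0 0;0.125 0.074 -0.005 0 0 0;0.146 0.084 -0.005 0 0 0;0.146 0.084 -0.005 0 0 0' >/dev/null; python3 f.py
```

```text
F [ 3.3 -6.6  0.6] tang -2.0 radial_out 5.7 along 4.2 t_z 0.436 [ 0.5599 -0.0746  0.2108]
```

```bash
python3 -m pendant '0.020 0.015 0 0 0 0;0.041 0.025 0 0 0 0;0.063 0.034 0 0 0 0;0.085 0.042 0 0 0 0;0.107 0.050 0 0 0 0;0.130 0.058 0 0 0 0;0.153 0.065 0 0 0 0;0.153 0.065 0 0 0 0' >/dev/null; python3 f.py
python3 -m pendant '0.022 0.007 0 0 0 0;0.045 0.013 0 0 0 0;0.068 0.018 0 0 0 0;0.091 0.023 0 0 0 0;0.115 0.028 0 0 0 0;0.139 0.032 0 0 0 0;0.139 0.032 0 0 0 0' >/dev/null; python3 f.py
```

```text
F [ 6.6 -7.  -0.4] tang -2.2 radial_out 5.6 along 7.6 t_z 0.300 [ 0.5579 -0.0905  0.1726]
F [  5.6 -12.2   0.4] tang -1.7 radial_out 11.1 along 7.4 t_z 0.181 [ 0.5566 -0.1001  0.138 ]
```

```bash
python3 -m pendant '0.020 0.014 -0.003 0 0 0;0.044 0.022 -0.005 0 0 0;0.067 0.026 -0.005 0 0 0;0.090 0.029 -0.005 0 0 0;0.114 0.032 -0.005 0 0 0;0.138 0.034 -0.005 0 0 0;0.138 0.034 -0.005 0 0 0' >/dev/null; python3 f.py
```

```text
F [ 6.1 -3.9 -2.3] tang -2.5 radial_out 2.8 along 6.6 t_z 0.063 [ 0.5559 -0.1056  0.1029]
```

```bash
python3 -m pendant '0.012 0.001 0 0 0 0;0.024 0.002 0 0 0 0;0.036 0.003 0 0 0 0;0.048 0.004 0 0 0 0;0.060 0.004 0 0 0 0;0.060 0.004 0 0 0 0' >/dev/null; python3 f.py
python3 -m pendant '0.006 0 0 0 0 0;0.012 0.000 0 0 0 0;0.018 0 0 0 0 0;0.018 0 0 0 0 0' >/dev/null; python3 f.py
```

```text
F [ 4.7 -5.  -2.8] tang -2.8 radial_out 4.2 along 5.4 t_z 0.014 [ 0.5558 -0.1067  0.0883]
F [ 5.2 -5.3 -3.1] tang -3.1 radial_out 4.4 along 6.0 t_z -0.000 [ 0.5558 -0.1069  0.0839]
```

```bash
python3 -m pendant '0.006 0 0 0 0 0;0.012 0.000 0 0 0 0;0.016 0 0 0 0 0;0.016 0 0 0 0 0' >/dev/null; python3 f.py
python3 -m pendant '0.006 0 0 0 0 0;0.012 0.000 0 0 0 0;0.012 0 0 0 0 0' >/dev/null; python3 f.py
```

```text
F [ 4.7 -5.9 -3.3] tang -3.2 radial_out 5.2 along 5.6 t_z -0.014 [ 0.5558 -0.1071  0.0799]
F [ 5.2 -5.  -3.4] tang -3.3 radial_out 4.3 along 5.9 t_z -0.024 [ 0.5557 -0.1072  0.0769]
```

```bash
python3 -m pendant '0.006 0 0 0 0 0;0.012 0.000 0 0 0 0;0.012 0 0 0 0 0' >/dev/null; python3 f.py
python3 -m pendant '0.006 0 0 0 0 0;0.012 0.000 0 0 0 0;0.012 0 0 0 0 0' >/dev/null; python3 f.py
```

```text
F [ 4.5 -6.  -2.7] tang -2.6 radial_out 5.4 along 5.4 t_z -0.034 [ 0.5557 -0.1071  0.0739]
F [ 2.3 -5.3  0.9] tang 1.1 radial_out 4.9 along 3.1 t_z -0.041 [ 0.5558 -0.1072  0.0715]
```

```bash
python3 -m pendant '0.006 0 0 0 0 0;0.006 0 0 0 0 0;0.006 0 0 0 0 0' >/dev/null; python3 f.py
python3 - <<'E'
from h import *
p,d=snap('side'); cv2.imwrite('pics/s2.png',cv2.resize(p[100:290,230:450],None,fx=3,fy=3))
P,ok=cloud('side');P=P.reshape(400,640,3)
m=(abs(P[...,0]-.56)<.1)&(abs(P[...,1]-.0)<.06)&(P[...,2]>.05)&(P[...,2]<.2)
Q=P[m];print(len(Q),np.percentile(Q[:,2],[5,25,50,75,95]).round(4))
E
```

```text
F [-4.5 -5.1 13.5] tang 13.7 radial_out 5.2 along -3.6 t_z -0.043 [ 0.5559 -0.1073  0.0712]
1411 [0.1042 0.106  0.1075 0.1579 0.1844]
```

View pics/s2.png

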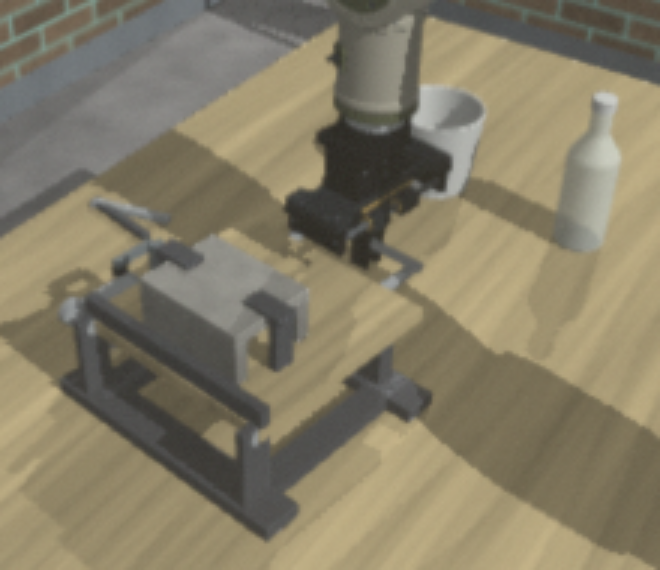

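Side view shows the board flat: its top is 107.5 mm high, matching 100 + 7.5, and the bar is still gripped. The bottle and tub look to be where they were. Now I'll raise it to about 0.45.

```bash
python3 -m pendant '-0.015 0.006 0 0 0 0;-0.040 0.006 0 0 0 0;-0.065 0.005 0 0 0 0;-0.090 0.003 0 0 0 0;-0.115 0 0 0 0 0;-0.140 -0.002 0 0 0 0;-0.165 -0.006 0 0 0 0;-0.190 -0.009 0 0 0 0' >/dev/null; python3 f.py
```

```text
F [ 5.8 -1.4 -3. ] tang -3.1 radial_out 0.2 along 6.0 t_z 0.111 [ 0.5561 -0.1037  0.1171]
```

```bash
python3 -m pendant '-0.025 -0.004 -0.003 0 0 0;-0.055 -0.010 -0.003 0 0 0;-0.083 -0.016 -0.003 0 0 0;-0.110 -0.022 -0.003 0 0 0;-0.140 -0.030 -0.003 0 0 0;-0.176 -0.040 -0.003 0 0 0;-0.209 -0.051 -0.003 0 0 0;-0.243 -0.063 -0.003 0 0 0' >/dev/null; python3 f.py
```

```text
F [-2.9  4.3 -5.3] tang -3.8 radial_out -5.3 along -3.5 t_z 0.321 [ 0.5585 -0.0874  0.1786]
```

```bash
python3 -m pendant '-0.022 -0.016 0 0 0 0;-0.046 -0.028 0 0 0 0;-0.072 -0.039 0 0 0 0;-0.097 -0.051 0 0 0 0;-0.097 -0.051 0 0 0 0;-0.097 -0.051 0 0 0 0' >/dev/null; python3 f.py;  python3 -m pendant '0.010 0.005 0 0 0 0;0.020 0.010 0 0 0 0;0.030 0.014 0 0 0 0;0.030 0.014 0 0 0 0' >/dev/null; python3 f.py
```

```text
F [-7.  -1.7 -2.5] tang -3.4 radial_out 1.5 along -6.6 t_z 0.408 [ 0.5601 -0.077   0.203 ]
F [-6.3 -2.3 -2. ] tang -3.0 radial_out 2.3 along -5.9 t_z 0.379 [ 0.5596 -0.0807  0.1951]
```

```bash
for i in 1 2; do :; done; python3 -m pendant '0.004 0.002 0.002 0 0 0;0.008 0.004 0.004 0 0 0;0.008 0.004 0.004 0 0 0' >/dev/null; python3 f.py;  python3 -m pendant '0.004 0.002 0 0 0 0;0.008 0.004 0 0 0 0;0.008 0.004 0 0 0 0' >/dev/null; python3 f.py; python3 -m pendant '0.004 0.002 0 0 0 0;0.008 0.004 0 0 0 0;0.008 0.004 0 0 0 0' >/dev/null; python3 f.py
```

```text
F [-2.8 -3.9  0.4] tang -1.2 radial_out 4.2 along -2.2 t_z 0.374 [ 0.5595 -0.0813  0.1936]
F [-4.3 -4.1 -0.6] tang -2.3 radial_out 4.2 along -3.6 t_z 0.366 [ 0.5594 -0.0822  0.1914]
F [-2.5 -5.3 -0.7] tang -2.6 radial_out 5.0 along -1.7 t_z 0.359 [ 0.5593 -0.0831  0.1894]
```

```bash
python3 -m pendant '0.003 0.004 0 0 0 0;0.007 0.008 0 0 0 0;0.007 0.008 0 0 0 0' >/dev/null; python3 f.py;  python3 -m pendant '0.004 0.002 0 0 0 0;0.008 0.004 0 0 0 0;0.008 0.004 0 0 0 0' >/dev/null; python3 f.py; python3 -m pendant '0.004 0.002 0 0 0 0;0.008 0.004 0 0 0 0;0.008 0.004 0 0 0 0' >/dev/null; python3 f.py
```

```text
F [-0.6 -0.8 -2.5] tang -2.6 radial_out -0.1 along -0.5 t_z 0.352 [ 0.5591 -0.084   0.1873]
F [ 0.8 -0.4 -3.4] tang -3.3 radial_out -0.8 along 0.9 t_z 0.344 [ 0.559  -0.0849  0.1852]
F [ 2.   3.  -1.6] tang -0.4 radial_out -3.6 along 1.5 t_z 0.338 [ 0.5589 -0.0856  0.1835]
```

```bash
python3 -m pendant '0.004 0.001 0 0 0 0;0.006 0.001 0 0 0 0;0.006 0.001 0 0 0 0' >/dev/null; python3 f.py; python3 -m pendant '0.004 0.001 0 0 0 0;0.006 0.001 0 0 0 0;0.006 0.001 0 0 0 0' >/dev/null; python3 f.py
```

```text
F [1.  3.1 2.2] tang 3.1 radial_out -2.3 along 0.5 t_z 0.333 [ 0.5588 -0.0861  0.1821]
F [-0.   2.9  4.7] tang 5.4 radial_out -1.2 along -0.5 t_z 0.329 [ 0.5588 -0.0866  0.1808]
```

The load changed to a downward push, with the board held at about 0.38, so it's caught in the second notch. I'll ease off and open the fingers.

```bash
python3 -m pendant '-0.006 0 0 0 0 0;-0.006 0 0 0 0 0' >/dev/null; python3 f.py; python3 -m pendant '0 0 0 0 0 0;0 0 0 0 0 0;0 0 0 0 0 0;0 0 0 0 0 0;0 0 0 0 0 0;0 0 0 0 0 0' 0.3; python3 f.py
```

```text
F [1.9 5.1 1.2] tang 2.8 radial_out -4.6 along 1.1 t_z 0.333 [ 0.5588 -0.0862  0.182 ]
time: 23.15
ee_pos: [0.5584, -0.0868, 0.1818]
eef_rot: [-0.705, 0.055, 0.705, 0.055]
ft_force: [0.4, -0.2, 0.6]
width: 0.0493
F [ 0.4 -0.2  0.6] tang 0.5 radial_out 0.3 along 0.4 t_z 0.332 [ 0.5584 -0.0868  0.1818]
```

```bash
python3 -m pendant '-0.08 0 0 0 0 0;-0.2 0 0 0 0 0;-0.4 0 0 0 0 0;-0.6 0 0 0 0 0;-0.7 0 0 0 0 0;-0.7 0.5 0 0 0 0;-0.7 0.5 0 0 0 0;-0.7 0.5 0 0 0 0'; python3 -m pendant '0 0 0 0 0 0;0 0 0 0 0 0;0 0 0 0 0 0'
python3 - <<'E'
from h import *
def tilt():
    p,d=snap('scene'); P,ok=cloud('scene')
    c=np.array([.575,.0]); m=ok&(abs(P[:,0]-c[0])<.07)&(abs(P[:,1]-.02)<.03)&(P[:,2]>.08)&(P[:,2]<.26)
    Q=P[m]
    for _ in range(5):
        mu=np.median(Q,0);n=np.linalg.svd(Q-mu,full_matrices=False)[2][2];e=abs((Q-mu)@n);Q=Q[e<.006]
    return p,len(Q),np.arccos(abs(n[2])),Q.mean(0)
for i in range(2): p,*o=tilt();print(o)
cv2.imwrite('pics/e.png',p[60:300,150:470][:, :].repeat(2,0).repeat(2,1))
print(r.read_state()['ft_force'])
E
```

```text
time: 23.95
ee_pos: [0.5378, -0.2152, 0.3567]
eef_rot: [-0.705, 0.057, 0.705, 0.056]
ft_force: [0.3, -0.0, 0.2]
width: 0.0565
time: 24.25
ee_pos: [0.5396, -0.2087, 0.3569]
eef_rot: [0.705, -0.054, -0.705, -0.054]
ft_force: [-0.1, -0.1, 0.1]
width: 0.056
[872, np.float64(0.38189880630625606), array([0.57692358, 0.01977737, 0.17511507])]
[862, np.float64(0.3879137344904745), array([0.57704689, 0.02016311, 0.17484603])]
[ 0.17704837 -0.12312472 -0.03062367]
```

View pics/e.png

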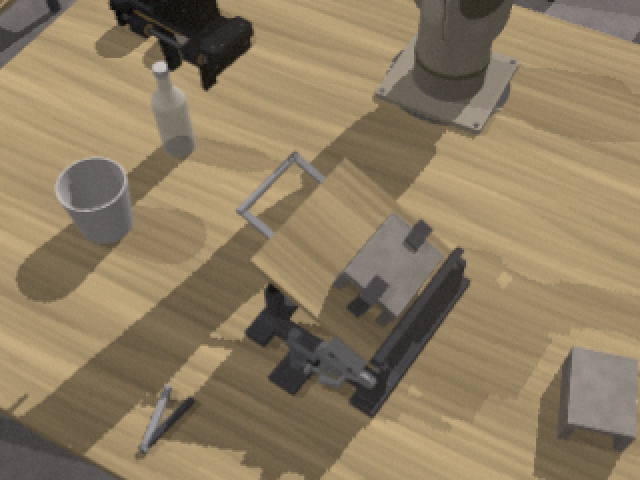

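The board is propped at about 0.385 and steady. The bar is free, the gripper is clear, and the bottle, tub and spare channel are in place. Handing in.

```bash
python3 -c "
from bench import close_job; print(close_job())"
```

```text
the job is handed in; nothing more can be done
None
```

The board is propped in its second notch with the bar let go, and the job is handed in. It took about 24 s of the 67 s allowed. No verdict is reported.

- **Over the top:** I pinched the bar and raised the board along its arc until the load rose about 5 N over 1.3 mm, which I took as the stop. The pawl had let go, because the load stayed on the bar all the way down past the lower notches.
- **Flat:** I lowered it at about 0.2 rad/s. The force at the bar reversed, and the camera put the board's top 107.5 mm high, which is what flat should give.
- **Second notch:** I raised it to about 0.45 rad and let it down. The load vanished at about 0.38 rad, and the board then took a downward push of about 5 N before I opened the fingers.

**Last checks:**
- Two camera fits after release gave tilts of 0.382 and 0.388 rad, inside 0.28–0.428.
- The force on the tool read about zero.
- The bottle, tub and spare channel looked undisturbed in the picture, but I did not measure their positions again.

**What disagreed:**
- The tilt estimates differed by a few hundredths of a rad between camera, height and arc. The flat position came about 11 mm lower at the tool than first expected, partly because the bar may have shifted a little in the fingers.
- I read side loads at the bar of up to about 12 N from small path errors, and corrected them as I went.
- I pressed the board onto its posts with about 13 N for a moment while it was flat.

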